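# Hold the mixing drum heavy side down

## Task

The closed mixing drum is loaded unevenly, and the locking rod lies in the way of its crank: lift the rod out and lay it flat in the tray beside the other rod, parallel to it and with the handle at the same end. Then turn the drum by hand at least half way round, feel which side is heavy, and bring the heavy side straight down. Finish still holding the crank handle there, with the drum at rest and everything else left in place, so that a colleague can fit the balance weight on top.

Things in the scene. Friction and masses are not known exactly. Their poses are not given: they have to be found in the camera images.
- stand: Aluminium stand of the drum, fixed for the run, base about 310 mm long, up to 150 mm wide. Origin on the table under the shaft, in the plane of the crank arm; y along the shaft (drum on the +y side, crank handle and locking rod on the -y side), z up. Shaft axis 120 mm above the table. End posts 45 mm wide, 138 mm high, at y = 12 to 27 and 103 to 118 mm. Tube racks 95 mm high stand beyond.
- drum_mid (a point): Middle of the drum, on the shaft, at y = 65 mm of the stand: white closed drum, 140 mm diameter, 60 mm long. Something heavy (0.51 to 0.71 kg, acting 45 mm from the shaft) is stuck fast inside at an unknown angle to the crank, new each time; it cannot be seen. The rest of drum and crank is balanced. This point does not turn; axes are the stand's.
- drum (a joint): Angle of drum and crank, rad: 0 with the crank handle straight up, growing as the handle goes over toward the stand's +x; no stops. The bearing drags, so the drum stays wherever it is left and never swings by itself. Turning slowly takes about 7 N along the circle at the handle, plus up to 6 N while the heavy side is being raised and as much less while it is being lowered.
- hub (a point): Point on the shaft axis, 120 mm above the table, at y = -52 mm of the stand, level with the middle of the crank handle, which circles round it. It does not turn; axes are the stand's. The crank arm, with an equal counter-arm on the other side of the shaft, turns in the plane y = 0 of the stand, 8 mm thick.
- crank_handle: Crank handle: black plastic sleeve, 20 mm diameter, 68 mm long (y = -12 to -80 mm of the stand), parallel to the shaft at 50 mm from its axis, spinning freely on its pin. Origin on its axis at y = -52 mm of the stand, the place to grip; its own orientation means nothing. It starts in the upper part of its circle, within 1.2 rad of straight up.
- saddle_in (a point): Floor of the inner open-topped saddle that carries the locking rod's shaft: 52 mm above the table, below the hub line, at y = -23 mm of the stand; its sides reach 57 mm.
- saddle_out (a point): Floor of the outer open-topped saddle that carries the end of the locking rod's handle: 47 mm above the table at y = -164 mm of the stand, 12 mm long along y; its sides reach 56 mm, 26 mm apart.
- rod: Locking rod to be moved. Square black plastic handle 22 x 22 x 80 mm with a steel shaft 12 mm in diameter and 83 mm long; 140 g. Origin at the middle of the handle, on the rod's axis; x along the rod from handle to tip. It starts level in the two saddles under the crank, axis 58 mm above the table, handle on the stand's -y side with its middle at y = -135 mm of the stand.
- rod_tip (a point): Free end of the locking rod's steel shaft, 123 mm from the rod's origin.
- tray: Open aluminium tray, fixed for the run, outside 250 x 170 x 22 mm, walls and floor 5 mm. Origin at the centre of its underside on the table, x along its length, y across. The other rod lies in the half with positive y; the half with negative y is free.
- other_rod: A second rod of the same shape and size, loose, lying flat in the tray along the tray's length with its handle toward the tray's -x end; origin and axes as for the locking rod. Its middle is about 40 mm from the tray's middle line. Leave it in place.
- beaker: Bystander: white plastic beaker, 104 mm wide, 130 mm high; origin under its centre.
- petri_stack: Bystander: stack of petri dishes, 90 mm wide, 57 mm high; origin under its centre.
- pen: Bystander: pen, 120 mm long, 12 mm thick, lying along its x axis; origin under its middle.
- slide_box: Bystander: small paper carton, 80 x 110 mm, 60 mm high; origin under its centre.
- cap_tin: Bystander: round tin, 60 mm wide, 40 mm high; origin under its centre.
Things that resemble listed ones, but are neither listed nor needed, are in the scene too. Leave any brown or purple look-alike of the rod alone.

How it is judged:
By the outcome, as a careful person would: the job done as asked, in the order asked, and still so for the second after the job is handed in, while the arm keeps its last pose, push and grip.
It also fails if it takes over 69 s, if anything falls off the work surface, if the arm or the gripper's body presses on something with over 40 N, if the wrist force passes 120 N, or if a joint passes its speed limit or range.

## Robot

A 6-joint arm with a two-finger parallel gripper is mounted at the origin on the work surface. World frame = base frame: x ahead of the robot, y to its left, z up, the work surface at z = 0. Lengths are in m, angles in rad, forces in N, time in s.
With the tool pointing down it reaches from about 0.325 to 0.875 m from the base axis. Payload 4.4 kg.
Tool frame: the origin (TCP) lies at the very end of the fingers, on their centre line; the grasp point (between the pads) lies 19 mm behind it; z points along the fingers, y is the line along which they close (so a half turn about z gives the same grasp; the last joint's range is limited). The gripper opens to 85 mm and grips with 20 to 120 N. Pads are 22 mm wide; open, the fingers measure 114 mm over their backs; the gripper's body (76 mm by 85 mm) begins 54 mm behind the grasp point. The pads swing forward as they close: fully open they stand 13 mm farther back than shut.
Start: joints at [1.194, 0.207, 1.542, -0, 1.393, -0.15], TCP at [0.129, 0.56, 0.231] pointing down, gripper open.
Joint ranges: [-2.73, 2.73], [-0.86, 2.22], [0.23, 2.46], [-1.11, 4.25], [0.08, 2.63], [-2.82, 2.82]. Speed limits (rad/s): [2.79, 2.79, 3.14, 3.14, 3.14, 3.14].

## Interface

Orientations are given as a rotation vector (axis times angle).
In Python, from plant import manip gives the robot as it stands. The module is installed in compiled form; this text tells all that it offers. Calls block until the motion is done:
- manip.move_to(position, orientation): joint-space move of the TCP to a pose.
- manip.move_linear(position, attitude=None, vel=0.15): straight line of the TCP; attitude=None keeps the orientation; vel is the mean speed in m/s.
- manip.goto_joints(angles): joint-space move.
- manip.gripper_to(opening, effort=None): opening from 0.0 (shut) to 1.0 (fully open); effort is the grip in N (None keeps the last); returns when the fingers have stopped.
- manip.sleep(seconds).
- manip.inverse_kinematics(position, orientation): joint angles nearest the present ones, or None.
- manip.grab_frame(name): name is "scene" or "top"; returns a dict with "color" (400x640x3 uint8, red, green, blue), "vfov" (degrees; the focal length in pixels is half the picture's height over the tangent of half this angle, whatever the lens; pixels are square), "cx", "cy" (the principal point, pixels), "extrinsics" (4x4, takes a point from world to camera coordinates). Camera axes: x right, y down, z forward; pixel columns grow to the right and rows downward; lengths in m; the calibration is good to about 2 mm. A picture is of the moment at which its call begins. There is no depth.
A pose or a line that the arm cannot do raises manip.Unreachable and nothing moves.
- manip.hand_in(): hands the job in; it is judged then, once.
Readings, each from a call of its own:
- manip.read_t(): time.
- manip.read_joint_pos(): joint angles.
- manip.read_joint_velocities(): joint speeds.
- manip.read_effort(): joint torques, N m.
- manip.read_tool_pos(): TCP position.
- manip.read_tcp_rot(): TCP orientation.
- manip.read_force(): force on the tool from outside, world axes, zero at the start.
- manip.read_moment(): the same for the moment, N m.
- manip.read_grip_width(): opening from 0.0 (shut) to 1.0 (fully open).
- manip.read_gripper_force(): force on a finger pad.
Only numpy, scipy, OpenCV 4.12 (cv2) and the standard library are available. Lean on these libraries where they do the work, as an engineer would, in place of code of your own. Each camera call takes 0.05 s, during which the arm holds its last target. There are 200 camera calls.

## Working session

There is one attempt and no reset: what is moved stays moved. The work goes in short steps, each a Python script; the robot and the scene stay as the last script left them, time stands still between calls to the robot, and variables do not carry over. Pictures are saved under pics/ and viewed, at most 10 in all, crops included, and the job is handed in when it is done.

```bash
mkdir -p pics
python3 - <<'E'
from plant import manip
import cv2,pickle,numpy as np
d={}
for n in("scene","top"):
    f=manip.grab_frame(n); d[n]=f
    cv2.imwrite(f"pics/{n}0.png",cv2.cvtColor(f["color"],cv2.COLOR_RGB2BGR))
    print(n,f["vfov"],f["cx"],f["cy"],np.round(f["extrinsics"],3).tolist(), [k for k in f])
pickle.dump(d,open("f0.pkl","wb"))
print(manip.read_t(),manip.read_tcp_rot(),manip.read_force())
E
```

```text
scene 43.937894491241295 323.51965413819306 196.65677822748472 [[-0.311, 0.95, 0.008, 0.163], [0.796, 0.265, -0.545, -0.271], [-0.52, -0.163, -0.839, 1.777], [0.0, 0.0, 0.0, 1.0]] ['color', 'vfov', 'cx', 'cy', 'extrinsics']
top 55.44773589024034 310.6266161709904 203.2414937820358 [[0.02, -1.0, -0.021, -0.019], [-0.995, -0.018, -0.093, 0.472], [0.093, 0.023, -0.995, 1.198], [0.0, 0.0, 0.0, 1.0]] ['color', 'vfov', 'cx', 'cy', 'extrinsics']
0.1 [-3.55464570e-01 -3.12084519e+00  3.10593907e-03] [-0.11439561  0.21498441 -0.65574875]
```

View pics/scene0.png

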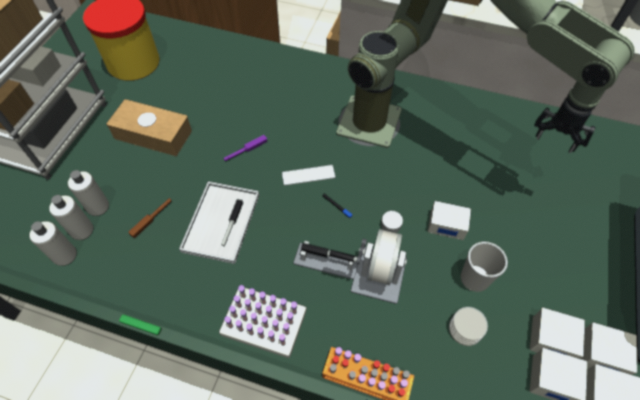

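View pics/top0.png

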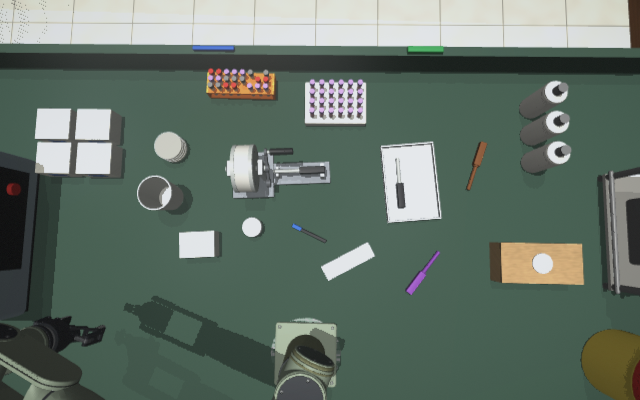

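The top view shows the stand at about (265,170) and the locking rod in line with it, with its handle at about (312,170). The crank handle is the black bar at about (281,152), and the tray is at (410,182) with the other rod at about (400,183). These could be mistaken for the locking rod:
- the crank handle, (281,152)
- the other rod in the tray, (400,190)
- the brown look-alike, (477,165)
- the purple look-alike, (422,272)

By the description, the rod is the black one in the saddles at about (312,170). I'll check it in an enlarged crop.

Run:
```python
import pickle,cv2,numpy as np
d=pickle.load(open("f0.pkl","rb"))
def crop(n,x0,y0,w,h,s):
    c=d[n]["color"][y0:y0+h,x0:x0+w]; c=cv2.resize(c,None,fx=s,fy=s,interpolation=cv2.INTER_CUBIC)
    for k in range(0,w,10): cv2.line(c,(k*s,0),(k*s,6 if k%50 else 14),(255,255,0),1)
    for k in range(0,h,10): cv2.line(c,(0,k*s),(6 if k%50 else 14,k*s),(255,255,0),1)
    return cv2.cvtColor(c,cv2.COLOR_RGB2BGR)
a=crop("top",220,130,120,75,6)   # 720x450
cv2.imwrite("pics/ctop.png",a)
b=np.vstack([crop("scene",290,205,130,100,6)])
cv2.imwrite("pics/cscene.png",b)
cv2.imwrite("pics/ctray.png",crop("top",370,130,80,100,6))
```

```text
(no output)
```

View pics/ctop.png

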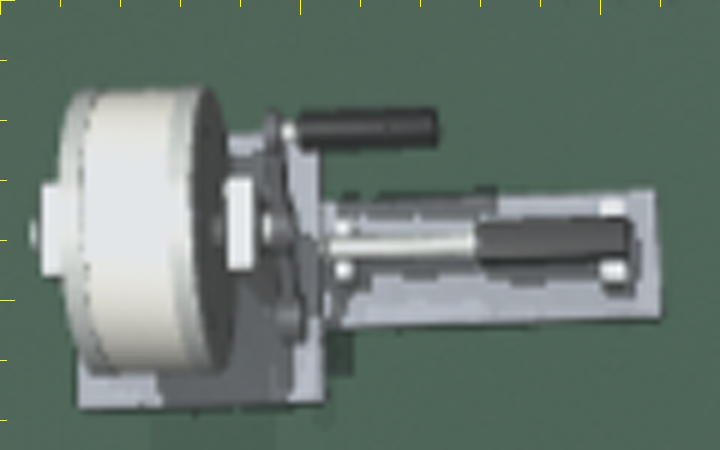

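View pics/cscene.png

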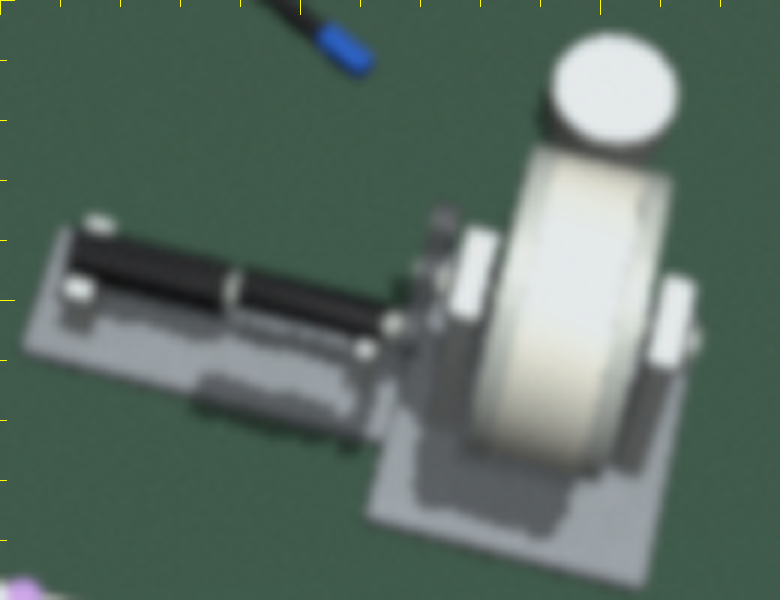

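View pics/ctray.png

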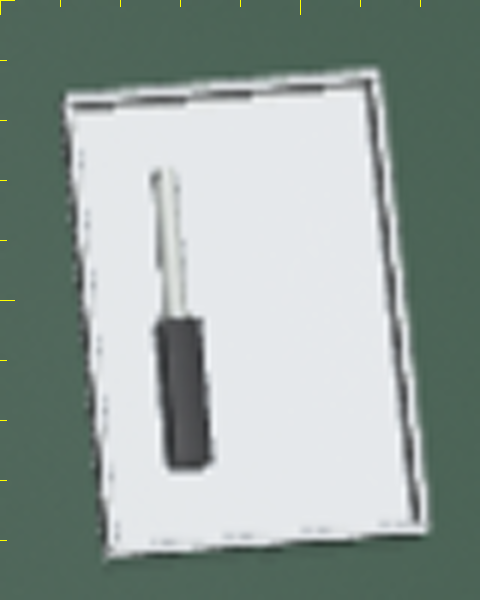

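The crops confirm the choice: the rod lies in the saddles under the crank, with its handle face at crop px (475–630, 217–265) in the top view. The crank handle is at (295–437, 129), leaning toward the stand's +x. Next I'll fit the stand, crank and tray poses.

```bash
cat > h.py <<'E'
import pickle,cv2,numpy as np
from scipy.optimize import least_squares
def proj(f,P):
    P=np.atleast_2d(P); E=f["extrinsics"]; c=P@E[:3,:3].T+E[:3,3]
    k=200/np.tan(np.radians(f["vfov"])/2)
    return np.c_[k*c[:,0]/c[:,2]+f["cx"],k*c[:,1]/c[:,2]+f["cy"]]
def S(p,L):  # pose (x,y,yaw) -> world
    L=np.atleast_2d(L); c,s=np.cos(p[2]),np.sin(p[2])
    return np.c_[p[0]+c*L[:,0]-s*L[:,1],p[1]+s*L[:,0]+c*L[:,1],L[:,2]]
E
python3 - <<'E'
from h import *
d=pickle.load(open("f0.pkl","rb"))
T=d["top"];C=d["scene"]
L=np.array([[11,-95,69],[-11,-95,69],[11,-175,69],[-11,-175,69],
 [22.5,27,138],[22.5,12,138],[-22.5,27,138],[-22.5,12,138],[22.5,118,138],[-22.5,118,138]])/1e3
U=np.array([[475,220],[473,265],[630,217],[628,260],[229,178],[252,178],[229,270],[252,270],[41,183],[41,275]])/6+[220,130]
Ls=np.array([[17,-164,56],[-17,-164,56],[22.5,12,138],[-22.5,12,138]])/1e3
# scene: saddle/post points: outer saddle tops (78,289) +x , (100,224) -x ; post corners
Us=np.array([[78,289],[100,224],[455,316],[475,228]])/6+[290,205]
def hp(a): return np.array([[.05*np.sin(a),-.012,.12+.05*np.cos(a)],[.05*np.sin(a),-.080,.12+.05*np.cos(a)]])
Hu=np.array([[297,130],[437,128]])/6+[220,130]; Hs=np.array([[383,318],[241,291]])/6+[290,205]
def res(q,full=False):
    r=[proj(T,S(q,L))-U, (proj(C,S(q,Ls))-Us)*.3, proj(T,S(q,hp(q[3])))-Hu,(proj(C,S(q,hp(q[3])))-Hs)]
    return r if full else np.vstack(r).ravel()
s=least_squares(res,[.6,.1,0,.8],loss='soft_l1'); print("stand",s.x)
for r in res(s.x,True): print(np.round(r,1).tolist())
t=np.array([[125,85,22],[125,-85,22],[-125,-85,22],[-125,85,22]])/1e3
Ut=np.array([[66,95],[377,70],[427,532],[108,553]])/6+[370,130]
R=lambda q:(proj(T,S(q,t))-Ut).ravel()
u=least_squares(R,[.6,-.3,0]);print("tray",u.x,np.round(R(u.x),1))
o=np.array([[-40,11,27],[-40,-11,27],[40,-11,27],[40,11,27],[123,0,22]])/1e3
Uo=np.array([[167,469],[211,463],[202,318],[156,320],[165,170]])/6+[370,130]
R2=lambda q:(proj(T,S(q,o))-Uo).ravel()
v=least_squares(R2,[.6,-.3,0]);print("other",v.x,np.round(R2(v.x),1))
# scene tray check
print(proj(C,S(u.x,t)).round().tolist())
c,sn=np.cos(u.x[2]),np.sin(u.x[2]);dd=v.x[:2]-u.x[:2];print("other in tray",c*dd[0]+sn*dd[1],-sn*dd[0]+c*dd[1])
pickle.dump(dict(stand=s.x,tray=u.x,other=v.x),open("pose.pkl","wb"))
E
```

```text
stand [0.56596817 0.12038166 0.04644501 1.06438299]
[[0.2, 0.2], [0.7, -0.3], [0.1, -0.1], [0.6, -0.3], [-1.5, 0.1], [-0.3, -0.0], [-1.3, -0.1], [-0.0, -0.2], [-1.0, 0.3], [-0.9, 0.0]]
[[-0.2, -0.6], [-0.3, -0.4], [-0.6, -0.8], [-0.5, -0.7]]
[[-0.0, 0.2], [-0.1, -0.2]]
[[-0.5, 0.6], [-1.5, -1.1]]
tray [ 0.54782898 -0.32961404  0.09300757] [-0.3 -0.2  0.4 -0.1  0.2 -0.1 -0.2  0.4]
other [ 0.50217973 -0.29646643  0.07115867] [ 0.3  0.  -0.1  0.7 -0.5 -0.1  0.3 -0.1  0.  -0.5]
[[233.0, 259.0], [178.0, 248.0], [207.0, 180.0], [258.0, 190.0]]
other in tray -0.042373409052451454 0.03724394941149649
```

```bash
cat >> h.py <<'E'
from scipy.spatial.transform import Rotation as Ro
P=pickle.load(open("pose.pkl","rb"))
def down(yaw): # tool z down, tool y at world yaw
    y=np.array([np.cos(yaw),np.sin(yaw),0]);z=np.array([0,0,-1.]);x=np.cross(y,z)
    return Ro.from_matrix(np.c_[x,y,z]).as_rotvec()
def st(x,y,z): return S(P["stand"],[x,y,z])[0]
E
python3 - <<'E'
from h import *
from plant import manip as m
yaw=P["stand"][2]; R=down(yaw)
p=m.read_tool_pos(); m.move_linear([p[0],p[1],.33],vel=.3)
m.move_to(st(0,-.137,.33),R)
print(m.read_t(),m.read_joint_pos(),m.read_tool_pos(),st(0,-.137,.33))
m.move_linear(st(0,-.137,.12),vel=.2)
m.move_linear(st(0,-.137,.050),vel=.08)
print(m.read_force())
m.gripper_to(0.0,60); print(m.read_grip_width()*85,m.read_gripper_force(),m.read_force(),m.read_t())
m.move_linear(st(0,-.137,.075),vel=.08)
print(m.read_grip_width()*85,m.read_force(),m.read_moment(),m.read_t())
f=m.grab_frame("top"); pickle.dump(f,open("f1.pkl","wb")); g=m.grab_frame("scene")
a=cv2.resize(f["color"][120:220,220:350],None,fx=5,fy=5); b=cv2.resize(g["color"][200:300,290:420],None,fx=5,fy=5)
cv2.imwrite("pics/lift.png",cv2.resize(np.vstack([a,b]),None,fx=.6,fy=.6)[...,::-1])
E
```

```text
3.15 [-1.78424304e-01  1.43538648e-01  1.41299427e+00  3.16325977e-04
  1.58502928e+00 -2.26342243e-01] [ 0.57231814 -0.01552097  0.33005612] [ 0.57232885 -0.0164706   0.33      ]
[0.41730437 0.20841737 0.27795572]
20.562334804986804 60.95664381980896 [0.68194798 0.3232204  1.88573758] 5.975
20.65331664154961 [ 0.34431295  0.63260967 -0.70262232] [-0.05197269 -0.03955182 -0.0237192 ] 6.4417
```

View pics/lift.png

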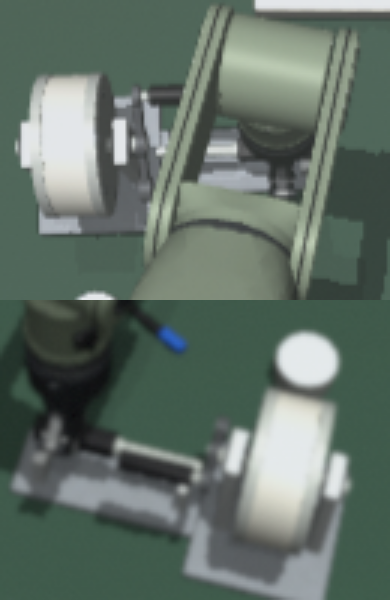

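The rod is out of the saddles and level, gripped at 20.6 mm with the shaft at scene-crop (115–200, 450–470). Next I'll retract it and lay it in the tray.

Run:
```python
from h import *
from plant import manip as m
m.move_linear(st(0,-.27,.085),vel=.15)
m.move_linear(st(0,-.27,.2),vel=.25)
yr=.5*(P["tray"][2]+P["other"][2]); q=S(P["tray"],[-.0424,-.039,0])[0]-.002*np.array([np.cos(yr),np.sin(yr),0])
R=down(yr-np.pi/2); up=lambda z:[q[0],q[1],z]
m.move_to(up(.2),R); print(m.read_t(),m.read_joint_pos().round(2))
m.move_linear(up(.035),vel=.15); f0=m.read_force(); print(f0)
z=.016
m.move_linear(up(z),vel=.05)
while z>.0075:
    f=m.read_force()-f0
    if f[2]>2.5: break
    z-=.0015; m.move_linear(up(z),vel=.03)
print(z,f,m.read_tool_pos(),m.read_t())
m.gripper_to(.45); print(m.read_force()-f0)
m.move_linear(up(.12),vel=.15)
m.move_linear(up(.25),vel=.3)
m.move_to(st(.0,-.2,.3),down(P["stand"][2]))
f=m.grab_frame("top"); pickle.dump(f,open("f2.pkl","wb")); print(m.read_t())
c=f["color"][130:230,370:450]; cv2.imwrite("pics/placed.png",cv2.resize(c,None,fx=6,fy=6,interpolation=cv2.INTER_CUBIC)[...,::-1])
```

```text
9.2667 [-0.77  0.35  1.44  0.    1.36  0.72]
[ 0.57090632 -0.11323132 -1.69104914]
0.007000000000000003 [-1.04132873 -0.58919491  0.72697225] [ 0.50742106 -0.37272106  0.00855442] 12.55
[-0.71589048  0.20317235  2.09025933]
15.5667
```

View pics/placed.png

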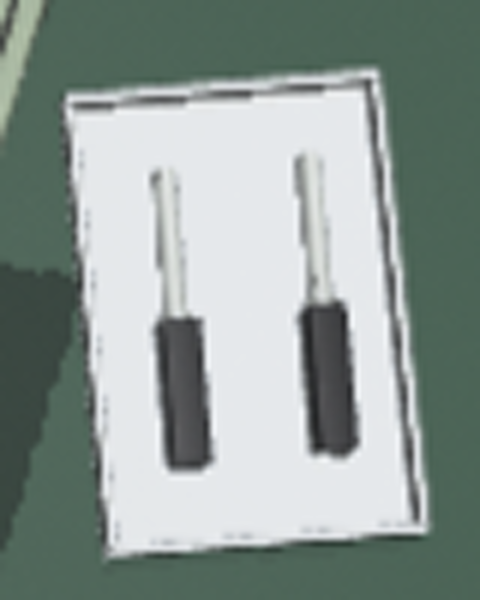

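The placed rod (crop 312,160 to 330,455) lies flat and parallel to the other rod at (165,170 to 188,468), with the handles at the same end. Next is the crank.

```bash
cat >> h.py <<'E'
YG=-.055; DZ=-.017
def hpos(a,R=.05): return st(R*np.sin(a),YG,.12+R*np.cos(a)+DZ)
def tang(a): s=S([0,0,P["stand"][2]],[np.cos(a),0,0])[0]; return np.array([s[0],s[1],-np.sin(a)])
def rad(a): s=S([0,0,P["stand"][2]],[np.sin(a),0,0])[0]; return np.array([s[0],s[1],np.cos(a)])
E
python3 - <<'E'
from h import *
from plant import manip as m
a=P["stand"][3]; h=hpos(a)
m.gripper_to(1.0)
m.move_to([h[0],h[1],.27],down(P["stand"][2]))
m.move_linear(h+[0,0,.04],vel=.2)
m.move_linear(h,vel=.08)
f0=m.read_force(); pickle.dump(f0,open("f0f.pkl","wb"))
m.gripper_to(0,40); print(m.read_grip_width()*85,m.read_force()-f0,m.read_t())
log=[]
for b in a+np.radians(np.arange(10,71,10)):
    m.move_linear(hpos(b),vel=.05)
    F=m.read_force()-f0; p=m.read_tool_pos()
    log.append([b,*F,*p,m.read_t()])
    print(np.round([b,-F@tang(b),F@rad(b),*F,*(1e3*(p-hpos(b)))],2),round(m.read_t(),2))
pickle.dump(log,open("log1.pkl","wb"))
E
```

```text
18.916812974689417 [-1.85077646  1.1172297   3.52737725] 18.7
[1.24 2.86 1.24 0.24 0.06 3.11 0.52 0.02 0.51] 19.02
[1.41 2.61 2.15 1.66 1.22 2.92 1.26 0.05 0.68] 19.35
[1.59 2.48 5.94 5.93 1.31 2.38 1.99 0.07 0.9 ] 19.68
[1.76 2.18 7.78 7.99 1.57 0.66 2.78 0.12 1.12] 20.0
[1.94 3.64 9.21 9.84 1.57 0.1  3.67 0.15 1.22] 20.32
[ 2.11  4.47 12.6  13.01  2.28 -2.66  4.61  0.19  1.15] 20.65
[ 2.29  4.88 17.38 16.27  1.51 -7.71  5.4   0.21  0.72] 20.98
```

Run:
```python
from h import *
log=np.array(pickle.load(open("log1.pkl","rb")))
s=P["stand"];c,sn=np.cos(s[2]),np.sin(s[2])
d=log[:,4:6]-s[:2]; x=c*d[:,0]+sn*d[:,1]; z=log[:,6]-DZ-.12
print(np.c_[x,z].round(4).tolist())
r=least_squares(lambda q:np.hypot(x-q[0],z-q[1])-.05,[0,0]);print(r.x,r.fun*1e3)
print(np.arctan2(x-r.x[0],z-r.x[1])-log[:,0])
r=least_squares(lambda q:np.hypot(x-q[0],z-q[1])-q[2],[0,0,.05]);print(r.x,r.fun*1e3)
```

```text
[[0.0478, 0.0168], [0.0506, 0.0085], [0.052, 0.0], [0.0519, -0.0084], [0.0504, -0.0167], [0.0475, -0.0246], [0.0431, -0.0321]]
[ 0.00211134 -0.00352601] [-0.00203829  0.0026507  -0.0049687  -0.00452456  0.00687602  0.01612064
 -0.01523533]
[-0.08681006 -0.08589547 -0.08849954 -0.09384594 -0.09987496 -0.10613577
 -0.10750527]
[ 0.00217225 -0.00353179  0.04994216] [ 0.00251475  0.00277333 -0.00746725 -0.0078638   0.00443808  0.01628874
 -0.01068385]
```

```bash
cat >> h.py <<'E'
CX,CZ=.0021,-.0035
def hpos(a,R=.05): return st(CX+R*np.sin(a),YG,.12+CZ+R*np.cos(a)+DZ)
def ang(p):
    s=P["stand"];c,sn=np.cos(s[2]),np.sin(s[2]); d=p[:2]-s[:2]
    x=c*d[0]+sn*d[1]-CX; z=p[2]-DZ-.12-CZ; return np.arctan2(x,z)%(2*np.pi),np.hypot(x,z)*1e3
E
cat > turn.py <<'E'
from h import *
from plant import manip as m
import sys
a0,a1,step,name=float(sys.argv[1]),float(sys.argv[2]),float(sys.argv[3]),sys.argv[4]
f0=pickle.load(open("f0f.pkl","rb")); log=[]; sg=np.sign(a1-a0)
for b in np.arange(a0,a1+sg*1e-6,sg*np.radians(step)):
    m.move_linear(hpos(b),vel=.05)
    F=m.read_force()-f0; p=m.read_tool_pos(); a,r=ang(p)
    log.append([b,a,-F@tang(a)*sg,F@rad(a),r]); print(*np.round(log[-1],2))
print(m.read_t(),m.read_grip_width()*85)
pickle.dump(np.array(log),open(name,"wb"))
E
python3 turn.py 2.3 8.4 10 fw.pkl
```

```text
2.3 2.31 2.47 1.39 49.98
2.47 2.5 1.13 1.26 49.96
2.65 2.68 0.95 0.32 50.02
2.82 2.85 0.39 -1.03 50.03
3.0 3.02 -0.55 -2.0 50.08
3.17 3.19 -2.24 -2.09 50.1
3.35 3.36 -2.57 -3.35 50.09
3.52 3.53 -3.28 -2.69 50.1
3.7 3.71 -3.57 -2.48 50.1
3.87 3.88 -4.75 -0.78 50.1
4.05 4.06 -4.22 -0.85 50.09
4.22 4.23 -3.37 -1.14 50.03
4.39 4.41 -3.68 -0.29 50.03
4.57 4.58 -3.79 1.3 50.0
4.74 4.75 -2.45 1.3 50.0
4.92 4.92 -0.41 -0.6 49.99
5.09 5.09 1.59 -0.88 50.01
5.27 5.25 2.04 -2.93 50.04
5.44 5.39 4.08 -2.98 50.08
5.62 5.53 5.9 -2.92 50.13
5.79 5.68 6.99 1.89 50.09
5.97 5.85 8.17 5.08 49.99
6.14 6.06 7.64 6.46 49.9
6.31 6.26 6.26 5.29 49.86
6.49 0.17 6.32 3.42 49.89
6.66 0.35 6.82 2.04 49.92
6.84 0.53 5.14 2.56 49.88
7.01 0.71 4.66 0.21 49.96
7.19 0.89 4.34 0.69 49.93
7.36 1.07 3.23 0.2 49.96
7.54 1.25 2.23 -0.13 49.97
7.71 1.43 0.91 0.21 49.99
7.89 1.6 0.37 -0.39 50.02
8.06 1.78 0.87 -0.77 50.01
8.23 1.95 1.47 -1.54 50.02
32.275 18.50214624191663
```

```bash
cat > turn2.py <<'E'
from h import *
from plant import manip as m
import sys,threading,time
a0,a1,step,vel,name=*map(float,sys.argv[1:5]),sys.argv[5]
f0=pickle.load(open("f0f.pkl","rb")); log=[]; sg=np.sign(a1-a0); run=[1]
def smp():
    while run[0]:
        try: log.append([m.read_t(),*(m.read_force()-f0),*m.read_tool_pos()])
        except Exception as e: print("thr",e); return
        time.sleep(.002)
t=threading.Thread(target=smp); t.start()
try:
    for b in np.arange(a0,a1+sg*1e-6,sg*np.radians(step)): m.move_linear(hpos(b),vel=vel)
finally: run[0]=0; t.join()
L=np.array(log); out=[]
for r in L:
    a,_=ang(r[4:]); out.append([r[0],a,-r[1:4]@tang(a)*sg,r[1:4]@rad(a)])
out=np.array(out); pickle.dump(out,open(name,"wb"))
print(len(out),len(set(out[:,0])),m.read_t(),m.read_tool_pos()); print(out[::max(1,len(out)//12)].round(2))
E
python3 turn2.py 8.1 7.6 15 .03 t.pkl
python3 - <<'E'
import pickle,numpy as np
L=pickle.load(open("fw.pkl","rb"));a=L[:,1]
c=np.linalg.lstsq(np.c_[np.ones_like(a),np.cos(a),np.sin(a)],L[:,2],rcond=None)[0];print(c,np.hypot(*c[1:]),np.arctan2(c[2],c[1])%6.283)
E
```

```text
1 1 33.2333 [0.62056163 0.06789214 0.10124337]
[[32.28  1.54  8.07  2.9 ]]
[1.42999308 4.35513057 1.66188298] 4.661439403977753 0.36453739410264185
```

```bash
sed -i 's/vel=.05/vel=.028/' turn.py
python3 turn.py 7.6 3.9 9 bw.pkl | tail -16; python3 turn.py 3.95 6.3 9 fw2.pkl
python3 - <<'E'
import pickle,numpy as np
from scipy.optimize import least_squares
b=pickle.load(open("bw.pkl","rb"))[1:];f=pickle.load(open("fw2.pkl","rb"))[2:];f1=pickle.load(open("fw.pkl","rb"))[2:]
def fit(sets):
    def r(q):
        o=[]
        for k,(L,s) in enumerate(sets): o.append(q[2+k]+s*(q[0]*np.cos(L[:,1])+q[1]*np.sin(L[:,1]))-L[:,2])
        return np.concatenate(o)
    s=least_squares(r,[4,1]+[3]*len(sets),loss="soft_l1"); q=s.x
    print(q.round(2),"A",np.hypot(q[0],q[1]),"heavydown",(np.arctan2(q[1],q[0])-np.pi/2)%(2*np.pi),np.std(s.fun))
fit([(b,-1)]);fit([(f,1)]);fit([(b,-1),(f,1)]);fit([(f1,1)]);fit([(b,-1),(f1,1)]);fit([(b,-1),(f,1),(f1,1)])
E
```

```text
6.19 6.18 -0.18 -2.01 49.98
6.03 6.03 0.75 -3.91 49.99
5.87 5.88 0.58 -4.55 49.99
5.72 5.75 1.13 -3.37 49.99
5.56 5.6 2.69 -1.68 49.93
5.4 5.45 3.5 0.68 49.91
5.24 5.27 2.76 0.79 49.93
5.09 5.11 3.91 0.87 49.96
4.93 4.95 3.36 0.5 49.98
4.77 4.79 2.92 0.77 50.0
4.62 4.63 2.87 0.47 50.01
4.46 4.47 3.41 -0.02 50.01
4.3 4.32 3.46 0.3 50.05
4.14 4.16 4.29 -0.93 50.08
3.99 4.01 5.41 -0.93 50.06
43.775 18.608623227029156
3.95 3.97 -7.3 -0.98 50.07
4.11 4.11 -0.83 -0.2 50.05
4.26 4.27 -1.18 -0.4 50.04
4.42 4.43 0.08 -0.76 50.06
4.58 4.58 0.79 0.04 50.02
4.74 4.73 1.0 -2.28 50.05
4.89 4.89 2.77 -1.35 50.05
5.05 5.03 3.22 -3.9 50.07
5.21 5.18 4.09 -4.98 50.09
5.36 5.31 5.09 -5.07 50.13
5.52 5.44 6.04 -5.87 50.15
5.68 5.56 7.6 -3.27 50.16
5.83 5.7 9.07 1.95 50.11
5.99 5.87 7.51 6.45 49.99
6.15 6.05 8.99 7.42 49.93
50.0917 19.038325842527478
[1.33 3.06 0.77] A 3.3356757002924318 heavydown 5.872435401714184 0.7636027258430451
[6.25 2.11 3.51] A 6.597013807202099 heavydown 5.037383135001046 0.5806777214674016
[2.66 2.81 1.57 5.46] A 3.8692414106523674 heavydown 5.524408196227682 1.2447237306017804
[4.66 1.26 1.05] A 4.828196273827433 heavydown 4.977037267062888 1.8075675452595457
[3.69 1.76 2.25 1.13] A 4.089314593906585 heavydown 5.1586511671037165 1.6837527458218353
[4.14 1.8  2.51 4.01 1.15] A 4.51189821438463 heavydown 5.123874699361007 1.6019812617086617
```

```bash
python3 - <<'E'
from h import *
from plant import manip as m
m.move_linear(hpos(5.75),vel=.06); print(m.read_t())
E
sed -i 's/vel=.028/vel=.013/' turn.py
python3 turn.py 5.65 4.55 7 b3.pkl; python3 turn.py 4.75 5.25 6 f3.pkl
```

```text
50.575
5.65 5.69 3.12 -1.77 49.95
5.53 5.57 2.97 -0.63 49.92
5.41 5.45 3.18 0.88 49.91
5.28 5.32 4.49 0.79 49.91
5.16 5.2 4.72 2.71 49.93
5.04 5.07 4.93 2.38 49.94
4.92 4.94 4.97 2.79 49.98
4.79 4.82 5.78 2.6 49.96
4.67 4.7 6.33 2.53 49.99
4.55 4.57 6.69 1.18 50.03
56.6583 18.763721768044558
4.75 4.74 4.99 -2.8 50.06
4.85 4.84 4.43 -3.42 50.09
4.96 4.94 6.4 -4.83 50.07
5.06 5.03 5.81 -5.96 50.1
5.17 5.13 5.39 -5.25 50.12
59.775 18.259679289459932
```

Run:
```python
from h import *
from plant import manip as m
m.move_linear(hpos(4.97),vel=.02); m.sleep(.5)
print(ang(m.read_tool_pos()),m.read_grip_width()*85,abs(m.read_joint_velocities()).max(),m.read_t())
f=m.grab_frame("top");cv2.imwrite("pics/end.png",f["color"][...,::-1])
```

```text
(np.float64(4.993956643005036), np.float64(49.94485541938234)) 18.55035128815013 0.0010586316288605773 60.925
```

View pics/end.png

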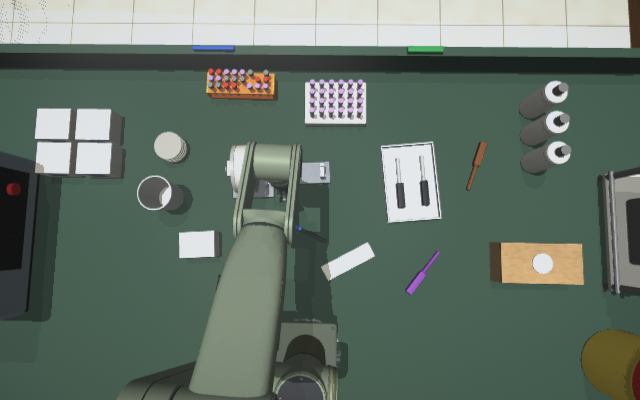

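The final picture shows both rods lying parallel in the tray, at (400,183) and (424,180). The gripper is holding the crank at about (272,170), and everything else visible is in its place.

```bash
python3 -c "
from plant import manip as m
print(m.hand_in())"
```

```text
the job is handed in; nothing more can be done
None
```

I handed the job in at about 61 s, result not reported: the rod lies in the tray parallel to the other one, and the gripper still holds the crank with the drum at rest at 4.99 rad, my best estimate of heavy side down (force fits mostly gave 4.9 to 5.16 rad, one noisy backward sweep pointed to 5.5–5.9).

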